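# Level the detector with its wedge

### The arm

A 6-joint arm with a two-finger parallel gripper is mounted at the origin on the work surface. World frame = base frame: x ahead of the robot, y to its left, z up, the work surface at z = 0. Lengths are in mm, angles in degrees, forces in N, time in s.
With the tool pointing down it reaches from about 300 to 850 mm from the base axis. Payload 4.2 kg.
Tool frame: the origin (TCP) lies at the very end of the fingers, on their centre line; the grasp point (between the pads) lies 19 mm behind it; z points along the fingers, y is the direction in which the jaws open and shut (so a half turn about z gives the same grasp; the last joint's range is limited). The gripper opens to 91 mm and grips with 3 to 60 N. Pads are 32 mm wide; open, the fingers measure 118 mm over their backs; the gripper's body (76 mm by 178 mm) begins 60 mm behind the grasp point.
Start: joints at [-64.286, 18.312, 89.639, -0, 72.044, -1.146], TCP at [259.8, -512.979, 213.976] pointing down, gripper open.
Joint ranges: [-177.97, 177.97], [-48.28, 115.42], [12.27, 149.76], [-77.06, 257.06], [2.81, 150.46], [-146.56, 146.56]. Speed limits (degrees/s): [147.25, 147.25, 180, 180, 180, 180].

### API

Orientations are given as [roll, pitch, yaw] about the fixed x, y, z axes, in that order (R = Rz(yaw) Ry(pitch) Rx(roll)).
In Python, from workcell import env gives the robot as it stands. The module is installed in compiled form; this text tells all that it offers.
- The arm moves only by the tool arm_command, never from a script. Its argument "targets" is a list of rows, each a list of 5 numbers: the closure, from 0 (fully open) to 1 (shut), then the shift along the tool's x, y, z each as a share of 50 cm, from -1 to 1, then the turn about the tool's z as a share of pi/4 rad, from -1 to 1. A call has 1 to 8 rows; each row is the pose to reach, as a shift and turn from the pose measured when the call began, along the tool's axes at that moment; what a row does not reach only later rows make up. A row lasts 1/12 s, in which the tool goes at most 41.7 mm and 7.16 degrees, less where a joint would pass 70% of its speed; a pose out of reach is approached as far as the arm can. A call with a number of a shift or a turn outside -1 to 1 is refused whole. A call with a gripper value outside its range is refused whole. The fingers move at their own pace and stop on an object; "squeeze" is the grip in N (left out, the last holds). Time passes only in rows, so rows that repeat a pose let the fingers close. It gives the time, the measured TCP pose, the force and the opening at its end, in the units of the state.
- env.state(): the state, without advancing time (a new reading comes with each control period).
- env.grab_frame(name): name is "scene" or "top" or "wrist"; returns the picture (384x512x3 uint8, red, green, blue); there is no depth.
- env.camera_params(name): a dict with "camera_matrix" (3x3 intrinsics, pixels), "R" (3x3) and "t" (3): a world point X has camera coordinates R X + t; the wrist camera has in their place "hand_eye" (4x4, takes a point from camera to tool coordinates, whose origin is the TCP and whose axes are the flange's). Camera axes: x right, y down, z forward; pixel columns grow to the right and rows downward; lengths in mm; the calibration is good to about 2 mm. The wrist camera is an equidistant fisheye: a pixel r from the principal point sees the ray r / f radians off the axis. A picture is of the moment at which its call begins: read the wrist's pose just before it. camera_params takes no time and is no camera call.
- env.job_done(): hands the job in, once; it reports no verdict.
The state is a dict: "time_s": time; "qpos": joint angles; "qvel": joint speeds; "effort": joint torques, N m; "ee_pos": TCP position; "ee_rot": TCP orientation; "force": force on the tool from outside, world axes, zero at the start; "torque": the same for the moment, N m; "gripper_width": finger opening in mm.
Only numpy, scipy, OpenCV 4.12 (cv2) and the standard library are available. Lean on these libraries where they do the work, as an engineer would, in place of code of your own. Each camera call takes 0.05 s, during which the arm holds its last target.

### The job

The detector on its black mount sags at its free edge: take the gold wedge from the mat, set its thin end in the mount's channel and push it in under the foot screw until the detector carrier has come up level and is wedged snugly, but not overdriven, against its stop lugs. Leave the wedge in place and let go of it; do not lean on or lift the detector itself, and leave the other parts where they are.

Things in the scene. Friction and masses are not known exactly. Their poses are not given: they have to be found in the camera images.
- plinth: fixed black base of the mount, flat on the table, yaw varies. Origin on the table at its centre line; +y along the channel outwards, x across, z up. Plate x -75..75, y -150..100 mm, then an 80 mm wide tongue to y 215; top of both (the bed on which the wedge slides) at z 20. Stop lugs at x +-69, y 78, 68 mm tall. The ball of the foot screw hangs at x 0, y 75.
- channel (a point): mouth of the wedge channel: on the bed (z 20 mm), at x 0, y 150 mm of the plinth, axes as the plinth's. The wedge is pushed in from here along -y. The channel runs between two rails, 8 mm high, from here to y 20: 35 mm wide inside, flared to 43 mm at the mouth, inner top edges bevelled. Heel block 40 mm tall stays outside.
- carrier: dark plate 112 x 196 x 10 mm with the white detector on it (0.7 to 1.2 kg), hinged on the plinth. Origin on the hinge axis: plinth x 0, y -100, z 50 mm. Axes parallel to the plinth's when level. At the start it hangs down, turned about its x by -0.05 rad; level, it meets the toes of the lugs and rises no further. The white housing starts inwards of plinth y 33, top at z 148.
- carrier_edge (a point): middle of the top of the carrier's free edge (plinth y 86, z 55 mm when level). 11 mm inwards, below it, hangs the foot screw's 16 mm steel ball, set differently each time: 5 to 9 mm over the bed at the start, 14 to 18 mm when level. The wedge's thin end must pass the ball by 9 to 34 mm to meet it and by 59 to 84 mm for level: depth is found by feel.
- wedge_heel (a point): centre of the heel of the loose gold wedge (0.23 kg): a block 40 long (x) x 30 wide x 40 mm high, grasped across its width. From it a 30 mm wide taper runs on 110 mm, top sloping from 22.8 to 3 mm, underside flat. x axis to the thin end, 130 mm from here; back face of the heel 20 mm the other way; underside 20 mm below. At first on a mat 4 mm thick, lying flat.
- wedge: the same wedge; origin mid-underside, x to the thin end. In the channel a push of 0.5 to 1.5 N slides it, 3 to 6 N while it lifts the carrier; then the push climbs steeply as the carrier is pressed on the lugs. Snug is 8 to 27 N between foot and wedge: a push of 12 to 13 N, reached slowly (it eases by a third on letting go). Above 27 N the lugs bend. It holds itself (friction of its faces 0.2).
- spacer: steel spacer 70 x 30 x 12 mm on the mat, to be left alone; origin in the middle of its underside.
- filter_frame: black 50 mm square frame with amber glass, 10 mm thick, on the mat, to be left alone; origin in the middle of its underside.
- align_pin: steel alignment pin, 32 mm foot, 60 mm tall, standing beyond the mat, away from the robot; to be left alone; origin under its foot.
- driver: grey screwdriver 170 mm long lying on the table near the robot, to be left alone.
- sample_ring: aluminium ring 50 mm across, 10 mm high, on the table, to be left alone; origin in the middle of its underside.
- slit_block: black 40 x 30 mm block with an aluminium blade, 48 mm tall, beyond the mount, to be left alone; origin in the middle of its underside.
Things that resemble listed ones, but are neither listed nor needed, are in the scene too. Leave any brown look-alike of the wedge alone.

How it is judged:
By the outcome, as a careful person would: the job done as asked, in the order asked, and still so for the second after the job is handed in, with the robot touching nothing.
It also fails if it takes over 58 s, if anything falls off the work surface, if the arm or the gripper's body presses on something with over 40 N, if the wrist force passes 120 N, or if a joint passes its speed limit or range.

## Working session

There is one attempt and no reset: what is moved stays moved. The work goes in short steps, Python scripts to look and compute and a tool call to move; the robot and the scene stay as the last step left them, time stands still between calls to the robot, and variables do not carry over. Pictures are saved under pics/ and viewed, and the job is handed in when it is done.

Besides the shell and the picture viewer there is one more tool, called as a command line: name --pt "numbers of a row" for each row, then --argument value for the rest. arm_command: Moves the arm, as the interface text tells. Shift numbers are shares of 50 cm and turn numbers shares of pi/4 rad, none past 1 either way. Its arguments: {"type":"object","properties":{"targets":{"type":"array"},"squeeze":{"type":"number"}},"required":["targets"]}

```bash
mkdir -p pics; ls
python3 - <<'E'
from workcell import env
import cv2,json
s=env.state();print({k:s[k] for k in s})
for n in("scene","top","wrist"):
    im=env.grab_frame(n);cv2.imwrite(f"pics/{n}0.png",im[:,:,::-1]);print(n,env.camera_params(n))
E
```

```text
pics
{'time_s': 0.0, 'qpos': array([-6.42860574e+01,  1.83488631e+01,  8.97071012e+01,  2.20106886e-03,
        7.20430640e+01, -1.14628827e+00]), 'qvel': array([-0.01653314,  0.06151402,  0.05625067,  0.09884336, -0.04161686,
       -0.03318289]), 'effort': array([ 1.65431211e-03, -4.12460554e+01, -2.31970543e+01,  7.31637608e-02,
        4.57948213e-02, -1.69601221e-04]), 'ee_pos': array([ 259.58047815, -512.49927724,  213.14341701]), 'ee_rot': array([-1.79901033e+02, -4.07333441e-03,  2.68595469e+01]), 'force': array([-0.23499373, -0.54995309, -0.09234076]), 'torque': array([0.00315657, 0.00089376, 0.02703674]), 'gripper_width': 91.2019749885103}
scene {'camera_matrix': array([[369.26660193,   0.        , 254.20333791],
       [  0.        , 369.26660193, 194.31559609],
       [  0.        ,   0.        ,   1.        ]]), 'R': array([[-0.15718373,  0.98755491, -0.00534502],
       [ 0.79899267,  0.12398656, -0.58841996],
       [-0.58043431, -0.09676068, -0.8085378 ]]), 't': array([  62.9231749 , -368.95868055, 1311.81370305])}
top {'camera_matrix': array([[437.55528977,   0.     
[... 202 characters left out ...]
825044e-01,  1.53303124e-02, -1.48290303e-01],
       [ 1.48316134e-01,  5.55680985e-04, -9.88939844e-01]]), 't': array([  23.9804567 ,  488.69928784, 1129.87284725])}
wrist {'camera_matrix': array([[297.31863964,   0.        , 258.74705591],
       [  0.        , 297.31863964, 179.97417274],
       [  0.        ,   0.        ,   1.        ]]), 'hand_eye': array([[-4.93331385e-04, -9.67787985e-01, -2.51766107e-01,
         7.00372145e+01],
       [ 9.99999610e-01, -6.61763208e-04,  5.84333177e-04,
         1.73188760e+00],
       [-7.32120175e-04, -2.51765720e-01,  9.67787934e-01,
        -1.70363390e+02],
       [ 0.00000000e+00,  0.00000000e+00,  0.00000000e+00,
         1.00000000e+00]])}
```

View pics/top0.png

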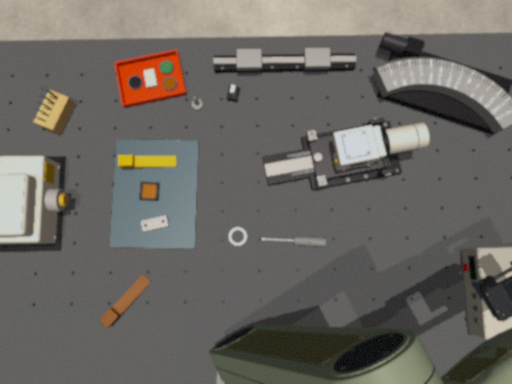

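View pics/scene0.png

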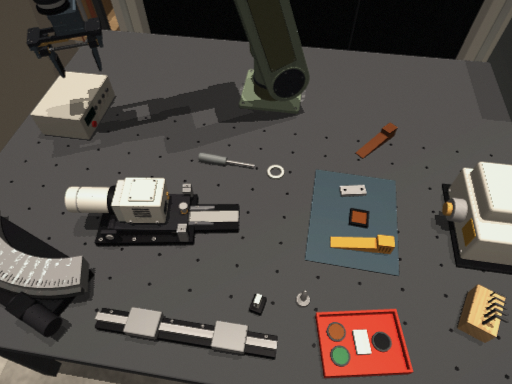

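View pics/wrist0.png

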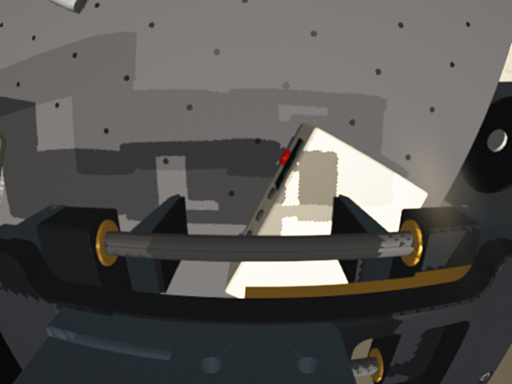

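The gold wedge is in the top view at about (147,161), with its heel at the left, at (125,161). The brown look-alike is at (125,300). The yellow-brown block at (53,110) is a tool rack. The gold one on the mat fits the description. The mount is at (340,160), with its tongue pointing left and ending near (265,170). I'll crop in to confirm.

```bash
cat > h.py <<'E'
import numpy as np,cv2
from workcell import env
P={n:env.camera_params(n) for n in("scene","top","wrist")}
def ray(n,uv):
    p=P[n];K=p["camera_matrix"];d=np.linalg.inv(K)@np.array([uv[0],uv[1],1.]);R=p["R"]
    return -R.T@p["t"],R.T@d
def plane(n,uv,z):
    o,d=ray(n,uv);return o+d*(z-o[2])/d[2]
def proj(n,X):
    p=P[n];c=p["R"]@np.asarray(X,float)+p["t"];q=p["camera_matrix"]@c;return q[:2]/q[2]
def Rot(rpy):
    from scipy.spatial.transform import Rotation as Ro
    return Ro.from_euler("xyz",rpy,degrees=True).as_matrix()
def wray(uv,s):
    p=P["wrist"];K=p["camera_matrix"];a=(np.array(uv)-K[:2,2])/K[0,0];r=np.hypot(*a)
    d=np.array([*(a/r*np.sin(r)),np.cos(r)]) if r>1e-9 else np.array([0,0,1.])
    H=p["hand_eye"];R=Rot(s["ee_rot"]);return R@H[:3,3]+s["ee_pos"],R@(H[:3,:3]@d)
def wplane(uv,s,z):
    o,d=wray(uv,s);return o+d*(z-o[2])/d[2]
def wproj(X,s):
    p=P["wrist"];K=p["camera_matrix"];H=p["hand_eye"];R=Rot(s["ee_rot"])
    c=H[:3,:3].T@(R.T@(np.asarray(X,float)-s["ee_pos"])-H[:3,3]);t=np.arctan2(np.hypot(c[0],c[1]),c[2]);h=np.hypot(c[0],c[1])
    return K[:2,2]+K[0,0]*t*c[:2]/h
def tri(a,b):
    (o1,d1),(o2,d2)=a,b
    A=np.stack([d1,-d2],1);x=np.linalg.lstsq(A,o2-o1,rcond=None)[0]
    p,q=o1+d1*x[0],o2+d2*x[1];return (p+q)/2,np.linalg.norm(p-q)
def crop(im,x0,y0,x1,y1,k,f):
    c=cv2.resize(im[y0:y1,x0:x1],None,fx=k,fy=k,interpolation=cv2.INTER_CUBIC);cv2.imwrite(f,c)
E
python3 - <<'E'
from h import *
t=cv2.imread("pics/top0.png");s=cv2.imread("pics/scene0.png")
crop(t,255,105,435,205,4,"pics/c_mt.png");crop(s,60,160,250,260,4,"pics/c_ms.png")
a=cv2.resize(t[135:255,100:210],None,fx=4,fy=4);b=cv2.resize(s[165:285,295:415],None,fx=4,fy=4)[:480]
cv2.imwrite("pics/c_w.png",np.hstack([a[:, :400],b[:,:400]]))
for n,im,box in(("top",t,(100,135,210,255)),("scene",s,(295,165,415,285))):
    hsv=cv2.cvtColor(im,cv2.COLOR_BGR2HSV);m=cv2.inRange(hsv,(18,150,100),(35,255,255))
    k=np.zeros_like(m);k[box[1]:box[3],box[0]:box[2]]=m[box[1]:box[3],box[0]:box[2]]
    c=max(cv2.findContours(k,0,1)[0],key=cv2.contourArea);r=cv2.minAreaRect(c);print(n,r,cv2.boxPoints(r).round(1).tolist())
E
```

```text
top ((146.5, 161.0), (12.0, 57.0), 90.0) [[118.0, 155.0], [175.0, 155.0], [175.0, 167.0], [118.0, 167.0]]
scene ((352.5, 242.0), (10.0, 45.0), 90.0) [[330.0, 237.0], [375.0, 237.0], [375.0, 247.0], [330.0, 247.0]]
```

View pics/c_w.png

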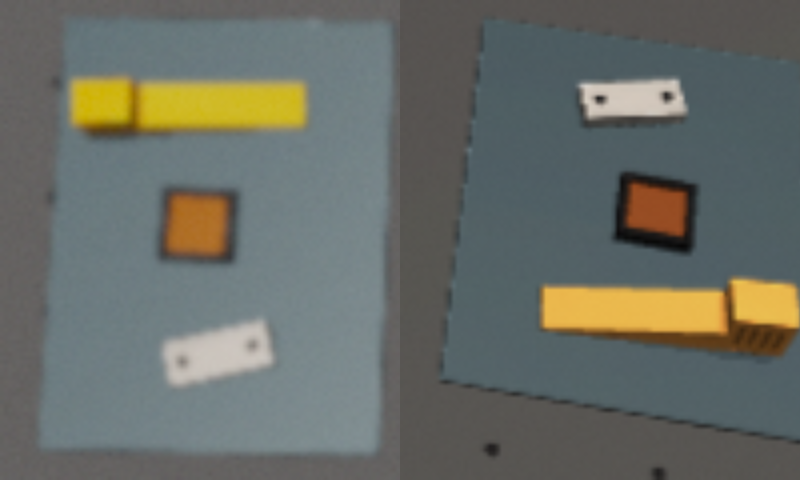

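View pics/c_mt.png

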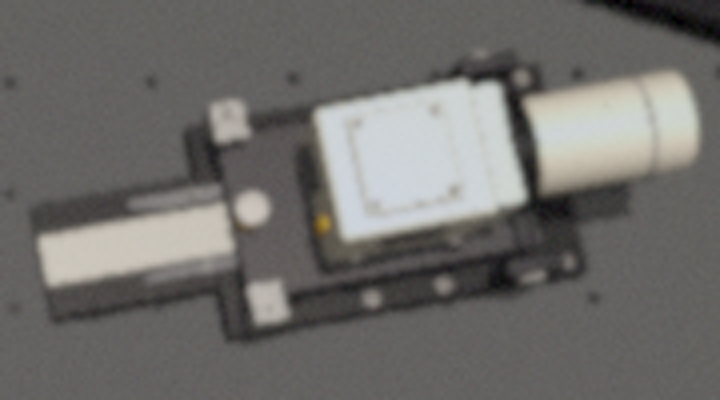

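View pics/c_ms.png

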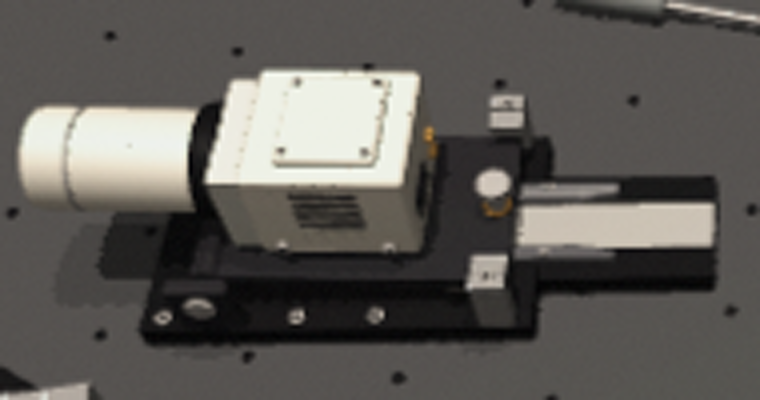

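The crop confirms it: the gold wedge lies on the mat with its square heel at top-view (126,161) and its thin end at (177,161), pointing towards world -y. The tongue end corners in the top view are about (263,157) and (269,185). Now I'll measure.

Run:
```python
from h import *
T=lambda x,y:(255+x/4-.375,105+y/4-.375); S=lambda x,y:(60+x/4-.375,160+y/4-.375)
for nm,a,b in(("lugA",(230,121),(488,273)),("lugB",(268,302),(508,111)),("knob",(252,208),(493,183))):
    print(nm,tri(ray("top",T(*a)),ray("scene",S(*b))))
# tongue end corners
c1=plane("top",T(32,207),20);c2=plane("top",T(54,320),20);print("top",c1,c2,np.linalg.norm(c1-c2))
d1=plane("scene",S(714,178),20);d2=plane("scene",S(714,278),20);print("scene",d1,d2)
W=lambda x,y:(100+x/4-.375,135+y/4-.375); V=lambda x,y:(295+(x-400)/4-.375,165+y/4-.375)
print("heel top",[plane("top",W(*p),44).round(1) for p in((71,78),(134,78),(134,127),(71,127))])
print("thin",[plane("top",W(*p),7).round(1) for p in((306,82),(306,130))])
print("heel top s",[plane("scene",V(*p),44).round(1) for p in((731,280),(799,285),(730,325),(798,330))])
print("thin s",[plane("scene",V(*p),7).round(1) for p in((541,286),(541,330))])
```

```text
lugA (array([ 632.47670635, -145.2884888 ,   60.81391795]), np.float64(2.9895973493262207))
lugB (array([ 509.88288461, -165.65341968,   61.94747292]), np.float64(2.8956329868106416))
knob (array([ 571.58177917, -157.15040254,   68.22488639]), np.float64(1.7503983031746184))
top [585.86573745 -15.14223978  20.        ] [507.34057169 -28.5648039   20.        ] 79.66408779849591
scene [513.77657682 -25.92008192  20.        ] [590.84519388 -11.62019571  20.        ]
heel top [array([592.6, 375.2,  44. ]), array([592. , 332.9,  44. ]), array([558.4, 332. ,  44. ]), array([559.1, 374.2,  44. ])]
thin [array([596.2, 223.9,   7. ]), array([562.3, 223.5,   7. ])]
heel top s [array([567. , 335.7,  44. ]), array([564.2, 377. ,  44. ]), array([599., 334.,  44.]), array([596.1, 374.4,  44. ])]
thin s [array([567.4, 224.8,   7. ]), array([599.5, 226. ,   7. ])]
```

```bash
cat > go.py <<'E'
# usage: go.py x y z yaw -> prints row values from the present pose
import sys
from h import *
s=env.state();a=list(map(float,sys.argv[1:5]));R=Rot(s["ee_rot"])
d=R.T@(np.array(a[:3])-s["ee_pos"]);dy=(a[3]-s["ee_rot"][2]+180)%360-180
print("t",round(s["time_s"],2),"pos",s["ee_pos"].round(1),"rot",s["ee_rot"].round(2),"F",s["force"].round(2),"w",round(s["gripper_width"],1))
print("shares",(d/500).round(4),"turn",round(-dy/45,4))
E
python3 go.py 579 354 210 90
```

```text
t 0.15 pos [ 259.6 -512.6  213.3] rot [-179.93   -0.     26.86] F [-0.2  -1.04  0.06] w 91.2
shares [ 1.353  -1.2576  0.0083] turn -1.4031
```

arm_command --pt "0 0.9 -0.84 0 -0.9" --pt "0 0.9 -0.84 0 -0.9" --pt "0 0.9 -0.84 0 -0.9" --pt "0 0.9 -0.84 0 -0.9" --pt "0 0.9 -0.84 0 -0.9" --pt "0 0.9 -0.84 0 -0.9" --pt "0 0.9 -0.84 0 -0.9" --pt "0 0.9 -0.84 0 -0.9" --squeeze 20

```text
time_s: 0.82
ee_pos: [374.3, -198.0, 213.9]
ee_rot: [-179.9, -0.1, 67.3]
force: [1.5, -0.2, -0.0]
gripper_width: 91.4
```

```bash
python3 go.py 579 354 210 90
```

```text
t 0.82 pos [ 374.3 -198.   213.9] rot [-1.7995e+02 -6.0000e-02  6.7330e+01] F [ 1.47 -0.16 -0.04] w 91.4
shares [ 1.1764 -0.0477  0.0089] turn -0.5038
```

```bash
python3 go.py 560 -110 230 95
```

```text
t 0.82 pos [ 374.3 -198.   213.9] rot [-1.7995e+02 -6.0000e-02  6.7330e+01] F [ 1.47 -0.16 -0.04] w 91.4
shares [ 0.3055  0.2749 -0.0322] turn -0.6149
```

arm_command --pt "0 0.305 0.275 -0.032 -0.615" --pt "0 0.305 0.275 -0.032 -0.615" --pt "0 0.305 0.275 -0.032 -0.615" --pt "0 0.305 0.275 -0.032 -0.615" --pt "0 0.305 0.275 -0.032 -0.615" --pt "0 0.305 0.275 -0.032 -0.615" --pt "0 0.305 0.275 -0.032 -0.615" --pt "0 0.305 0.275 -0.032 -0.615"

```text
time_s: 1.48
ee_pos: [559.1, -110.3, 229.2]
ee_rot: [-179.9, -0.1, 95.0]
force: [0.1, -0.2, 1.0]
gripper_width: 90.9
```

```bash
cat > snap.py <<'E'
import sys,pickle
from h import *
n=sys.argv[1];s=env.state();im=env.grab_frame("wrist")[:,:,::-1]
cv2.imwrite(f"pics/{n}.png",im);pickle.dump(dict(s),open(f"pics/{n}.pkl","wb"))
print(s["time_s"],s["ee_pos"].round(1),s["ee_rot"].round(2),s["qvel"].round(2),s["force"].round(2),round(s["gripper_width"],2))
E
python3 snap.py w1
```

```text
1.4833 [ 559.1 -110.3  229.2] [-1.7985e+02 -8.0000e-02  9.5020e+01] [-1.16 -1.23  0.92  0.08 -0.1  -0.04] [ 0.08 -0.2   0.98] 90.91
```

View pics/w1.png

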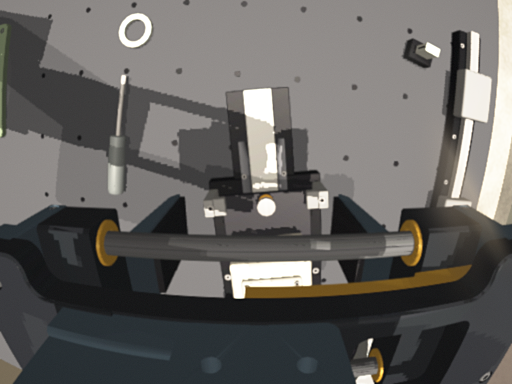

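```bash
python3 -c "
from h import *
crop(cv2.imread('pics/w1.png'),195,75,345,225,4,'pics/w1c.png')"
```

```text
(no output)
```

View pics/w1c.png

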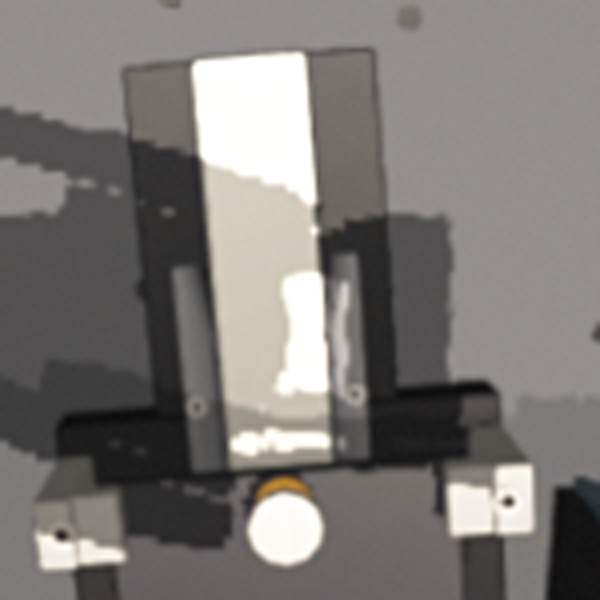

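Run:
```python
from h import *
import pickle
s=pickle.load(open("pics/w1.pkl","rb"))
C=lambda x,y:(195+x/4-.375,75+y/4-.375)
pts={"tipL":(124,68),"tipR":(374,48),"jL":(158,412),"jR":(396,392),"plL":(60,420),"plR":(496,384),"railL":(173,266),"railR":(356,252),"stripL":(191,60),"stripR":(304,52)}
loc={"tipL":(40,215),"tipR":(-40,215),"jL":(40,100),"jR":(-40,100),"plL":(75,100),"plR":(-75,100)}
W={}
for k,p in pts.items():
    z=28 if k[:4]=="rail" else 20
    W[k]=wplane(C(*p),s,z);print(k,W[k].round(1))
L=np.array([loc[k] for k in loc],float);
def fit(sign):
    A=L.copy();A[:,0]*=sign;B=np.array([W[k][:2] for k in loc])
    a=A-A.mean(0);b=B-B.mean(0)
    th=np.arctan2((a[:,0]*b[:,1]-a[:,1]*b[:,0]).sum(),(a*b).sum());R=np.array([[np.cos(th),-np.sin(th)],[np.sin(th),np.cos(th)]])
    t=B.mean(0)-R@A.mean(0);r=B-(A@R.T+t);return np.degrees(th),t,r,R
for sg in(1,-1):
    th,t,r,R=fit(sg);print(sg,th,t,r.round(1).tolist())
    print("mouth",R@[0,150]+t,"ball",R@[0,75]+t,"tip",R@[0,215]+t)
```

```text
tipL [509.4 -28.7  20. ]
tipR [587.6 -15.5  20. ]
jL [ 528.6 -139.7   20. ]
jR [ 606.1 -126.    20. ]
plL [ 496.  -145.3   20. ]
plR [ 639.2 -120.3   20. ]
railL [530.5 -89.9  28. ]
railR [587.4 -80.5  28. ]
stripL [530.4 -24.6  20. ]
stripR [565.7 -19.   20. ]
1 -71.32960748294157 [ 430.09410987 -140.20150211] [[-137.2, 80.6], [-33.4, 18.0], [-9.1, 6.4], [94.1, -55.7], [-52.8, 34.0], [138.4, -83.2]]
mouth [572.20048398 -92.1829803 ] ball [ 501.14729692 -116.1922412 ] tip [633.77991276 -71.37495418]
-1 9.78797512304243 [ 584.66480398 -232.23745212] [[0.7, -1.5], [0.0, -2.0], [0.3, 0.8], [-1.0, 0.9], [2.3, 1.2], [-2.4, 0.6]]
mouth [559.16440134 -84.42091223] ball [ 571.91460266 -158.32918217] tip [548.11422687 -20.36707827]
```

```bash
python3 go.py 579 265 200 90
```

```text
t 1.53 pos [ 558.7 -110.6  229.5] rot [-1.7988e+02 -8.0000e-02  9.4970e+01] F [-0.33 -0.81 -0.62] w 91.1
shares [0.7448 0.1057 0.0598] turn 0.1106
```

arm_command --pt "0 0.745 0.106 0.06 0.11" --pt "0 0.745 0.106 0.06 0.11" --pt "0 0.745 0.106 0.06 0.11" --pt "0 0.745 0.106 0.06 0.11" --pt "0 0.745 0.106 0.06 0.11" --pt "0 0.745 0.106 0.06 0.11" --pt "0 0.745 0.106 0.06 0.11" --pt "0 0.745 0.106 0.06 0.11"

```text
time_s: 2.2
ee_pos: [576.0, 221.8, 203.9]
ee_rot: [-179.9, -0.1, 89.9]
force: [0.5, 0.8, 0.4]
gripper_width: 91.2
```

```bash
python3 go.py 579 265 200 90
```

```text
t 2.2 pos [576.  221.8 203.9] rot [-1.7988e+02 -6.0000e-02  8.9910e+01] F [0.53 0.8  0.4 ] w 91.2
shares [0.0864 0.006  0.0078] turn -0.002
```

arm_command --pt "0 0.07 0.006 0.0 0" --pt "0 0.086 0.006 0.0 0" --pt "0 0.086 0.006 0.0 0" --pt "0 0.086 0.006 0.0 0"

```text
time_s: 2.53
ee_pos: [578.5, 263.3, 204.0]
ee_rot: [-179.9, 0.0, 89.9]
force: [-0.7, -0.6, -0.1]
gripper_width: 91.0
```

```bash
python3 snap.py w2; python3 -c "
from h import *
crop(cv2.imread('pics/w2.png'),180,40,330,240,3,'pics/w2c.png')"
```

```text
2.5333 [578.5 263.3 204. ] [-1.7986e+02  1.0000e-02  8.9890e+01] [-1.35 -0.39  0.42 -0.2  -0.08  0.02] [-0.71 -0.59 -0.14] 91.01
```

View pics/w2.png

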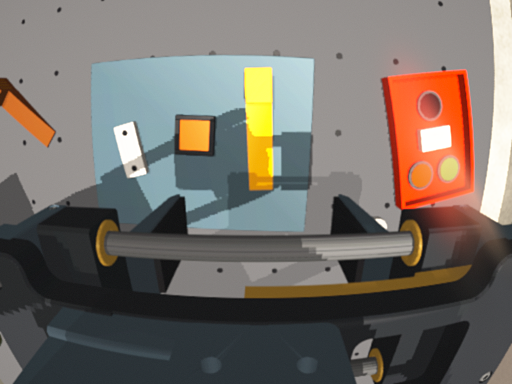

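View pics/w2c.png

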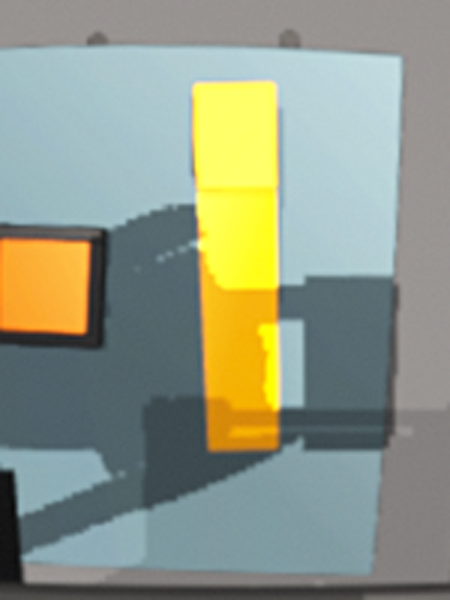

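Run:
```python
from h import *
import pickle
s=pickle.load(open("pics/w2.pkl","rb"))
C=lambda x,y:(180+x/3-.33,40+y/3-.33)
H=[wplane(C(*p),s,44) for p in((193,82),(276,82),(278,188),(196,188))]
T=[wplane(C(*p),s,7) for p in((208,451),(279,450))]
for h in H+T: print(h.round(1))
hc=np.mean(H,0);tc=np.mean(T,0);d=tc-hc;print(hc,tc,np.hypot(*d[:2]),np.degrees(np.arctan2(d[1],d[0])))
```

```text
[562.5 373.7  44. ]
[592.8 373.6  44. ]
[593.5 334.1  44. ]
[563.4 334.2  44. ]
[565.6 223.    7. ]
[596.2 223.4   7. ]
[578.04746994 353.9384395   44.        ] [580.89895273 223.16159383   7.        ] 130.8079291017292 -88.75091003480917
```

```bash
python3 go.py 578 353.9 70 91.25;python3 go.py 578 353.9 17.5 91.25
```

```text
t 2.58 pos [578.7 262.7 204.1] rot [-1.7987e+02  1.0000e-02  8.9830e+01] F [ 0.57  0.18 -0.92] w 91.2
shares [ 0.1824 -0.0013  0.2682] turn -0.0316
t 2.58 pos [578.7 262.7 204.1] rot [-1.7987e+02  1.0000e-02  8.9830e+01] F [ 0.57  0.18 -0.92] w 91.2
shares [ 0.1824 -0.0011  0.3732] turn -0.0316
```

arm_command --pt "0.3 0.18 0 0.05 -0.03" --pt "0.4 0.18 0 0.13 -0.03" --pt "0.4 0.182 0 0.2 -0.03" --pt "0.4 0.182 -0.001 0.268 -0.032" --pt "0.4 0.182 -0.001 0.268 -0.032" --pt "0.4 0.182 -0.001 0.268 -0.032" --pt "0.4 0.182 -0.001 0.268 -0.032"

```text
time_s: 3.17
ee_pos: [579.2, 352.3, 71.4]
ee_rot: [-179.9, 0.0, 91.2]
force: [0.4, -0.1, 0.4]
gripper_width: 54.7
```

```bash
python3 go.py 578 353.9 17.5 91.25
```

```text
t 3.17 pos [579.2 352.3  71.4] rot [-179.92    0.     91.16] F [ 0.45 -0.14  0.4 ] w 54.7
shares [ 0.0033 -0.0021  0.1077] turn -0.002
```

arm_command --pt "0.4 0.003 -0.002 0.06 -0.002" --pt "0.4 0.003 -0.002 0.1 -0.002" --pt "0.4 0.003 -0.002 0.107 -0.002" --pt "0.4 0.003 -0.002 0.107 -0.002" --pt "0.4 0.003 -0.002 0.107 -0.002"

```text
time_s: 3.58
ee_pos: [579.9, 354.0, 20.8]
ee_rot: [179.8, -0.1, 91.2]
force: [0.2, -0.7, 0.2]
gripper_width: 54.9
```

```bash
python3 go.py 578 353.9 17.5 91.25; python3 snap.py w3
```

```text
t 3.58 pos [579.9 354.   20.8] rot [ 1.7985e+02 -1.3000e-01  9.1190e+01] F [ 0.24 -0.66  0.24] w 54.9
shares [-0.0001 -0.0039  0.0065] turn -0.0012
3.5833 [579.9 354.   20.8] [ 1.7985e+02 -1.3000e-01  9.1190e+01] [ 0.45 -0.35 -0.47 -0.   -0.26  0.07] [ 0.24 -0.66  0.24] 54.93
```

View pics/w3.png

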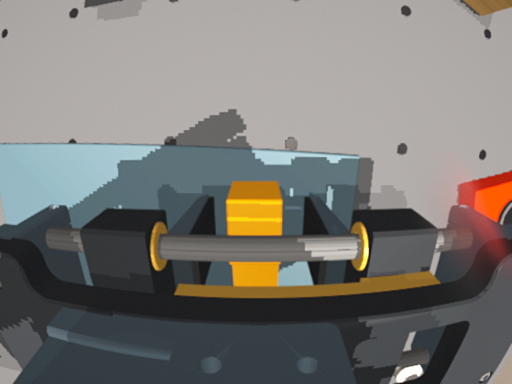

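The heel (columns 226–282) sits between the fingers (212 and 308). I'll go 3 mm lower, then close.

arm_command --pt "0.4 0 -0.004 0.0065 -0.001" --pt "0.4 0 -0.004 0.0065 -0.001" --pt "1 0 -0.004 0.0065 -0.001" --pt "1 0 -0.004 0.0065 -0.001" --pt "1 0 -0.004 0.0065 -0.001" --pt "1 0 -0.004 0.0065 -0.001" --pt "1 0 -0.004 0.0065 -0.001" --pt "1 0 -0.004 0.0065 -0.001" --squeeze 35

```text
time_s: 4.3
ee_pos: [577.9, 354.2, 17.6]
ee_rot: [179.8, -0.1, 91.3]
force: [-0.9, -0.3, 2.1]
gripper_width: 29.7
```

arm_command --pt "1 0 0 0 0" --pt "1 0 0 0 0"

```text
time_s: 4.47
ee_pos: [577.9, 354.2, 17.6]
ee_rot: [179.8, -0.1, 91.3]
force: [-0.1, -0.6, -0.3]
gripper_width: 29.9
```

```bash
python3 go.py 578 353.9 110 91.25
```

```text
t 4.47 pos [577.9 354.2  17.6] rot [ 1.7984e+02 -1.3000e-01  9.1260e+01] F [-0.12 -0.61 -0.35] w 29.9
shares [-0.0002  0.0007 -0.1848] turn 0.0001
```

arm_command --pt "1 0 0 -0.02 0" --pt "1 0 0 -0.06 0" --pt "1 0 0 -0.12 0" --pt "1 0 0 -0.18 0" --pt "1 0 0 -0.2 0" --pt "1 0 0 -0.2 0"

```text
time_s: 4.97
ee_pos: [579.4, 355.0, 121.2]
ee_rot: [179.5, -0.3, 91.3]
force: [0.1, 0.4, -2.8]
gripper_width: 29.7
```

```bash
python3 snap.py w4;python3 go.py 534.5 64 118 99.8
```

```text
4.9667 [579.4 355.  121.2] [179.49  -0.33  91.26] [ 0.1   2.55  4.24  0.   -1.72 -0.06] [ 0.14  0.4  -2.83] 29.73
t 5.02 pos [578.  354.2 118.5] rot [179.73  -0.2   91.26] F [-0.43 -0.54 -2.05] w 30.0
shares [-0.5783 -0.0997 -0.0014] turn -0.1899
```

View pics/w4.png

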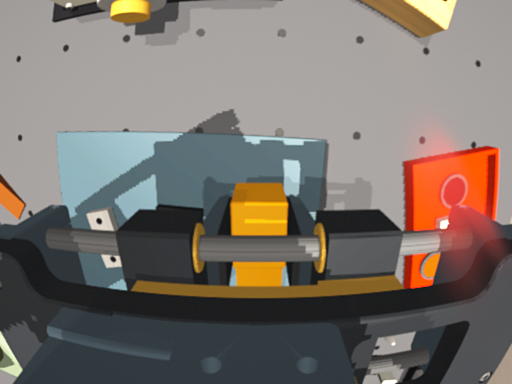

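The wedge is held (about 2.3 N of weight, width 30). Now to the channel approach.

arm_command --pt "1 -0.04 -0.007 0 -0.03" --pt "1 -0.12 -0.02 0 -0.1" --pt "1 -0.2 -0.035 0 -0.19" --pt "1 -0.28 -0.05 0 -0.19" --pt "1 -0.36 -0.063 0 -0.19" --pt "1 -0.44 -0.077 0 -0.19" --pt "1 -0.52 -0.09 0 -0.19" --pt "1 -0.578 -0.1 0 -0.19"

```text
time_s: 5.68
ee_pos: [531.4, 61.1, 114.8]
ee_rot: [-180.0, -0.1, 99.8]
force: [-0.6, -0.9, -2.4]
gripper_width: 29.9
```

```bash
python3 go.py 534.5 58.5 60 99.8
```

```text
t 5.68 pos [531.4  61.1 114.8] rot [-1.7995e+02 -1.3000e-01  9.9760e+01] F [-0.59 -0.94 -2.43] w 29.9
shares [-0.0064  0.0053  0.1095] turn -0.001
```

arm_command --pt "1 -0.005 0.003 0.04 -0.001" --pt "1 -0.006 0.005 0.09 -0.001" --pt "1 -0.006 0.005 0.12 -0.001" --pt "1 -0.006 0.005 0.127 -0.001" --pt "1 -0.006 0.005 0.127 -0.001" --pt "1 -0.006 0.005 0.127 -0.001"

```text
time_s: 6.18
ee_pos: [534.0, 58.8, 50.7]
ee_rot: [-179.9, -0.1, 99.8]
force: [-0.6, -0.7, -3.3]
gripper_width: 29.9
```

```bash
python3 snap.py w5; python3 go.py 534.5 58.5 33.6 99.8
python3 - <<'E'
from h import *
t=env.grab_frame("top")[:,:,::-1];s=env.grab_frame("scene")[:,:,::-1]
cv2.imwrite("pics/t5.png",t);cv2.imwrite("pics/s5.png",s)
crop(t,215,130,345,210,6,"pics/t5c.png");crop(s,150,170,310,270,5,"pics/s5c.png")
E
```

```text
6.1833 [534.   58.8  50.7] [-1.7987e+02 -1.3000e-01  9.9820e+01] [ 0.17 -1.25 -1.3   0.06  0.04  0.02] [-0.56 -0.73 -3.31] 29.92
t 6.23 pos [534.6  58.9  51.4] rot [-1.7997e+02 -1.2000e-01  9.9830e+01] F [ 1.14 -0.1  -2.58] w 30.0
shares [-0.0009 -0.0004  0.0357] turn 0.0006
```

View pics/t5c.png

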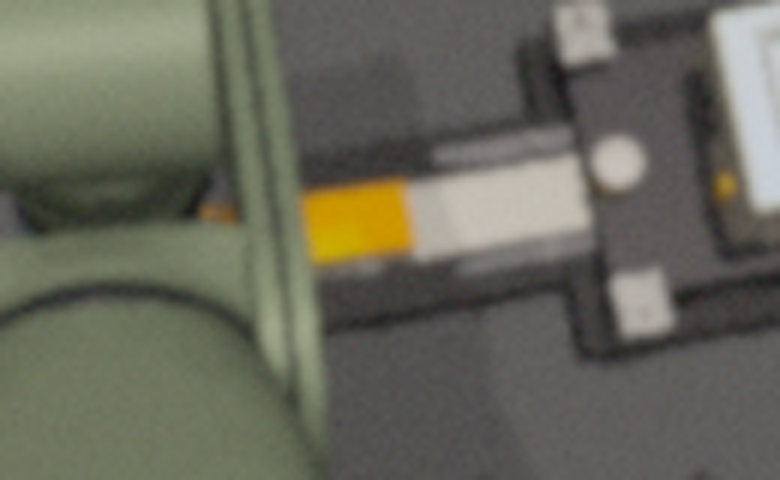

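View pics/s5c.png

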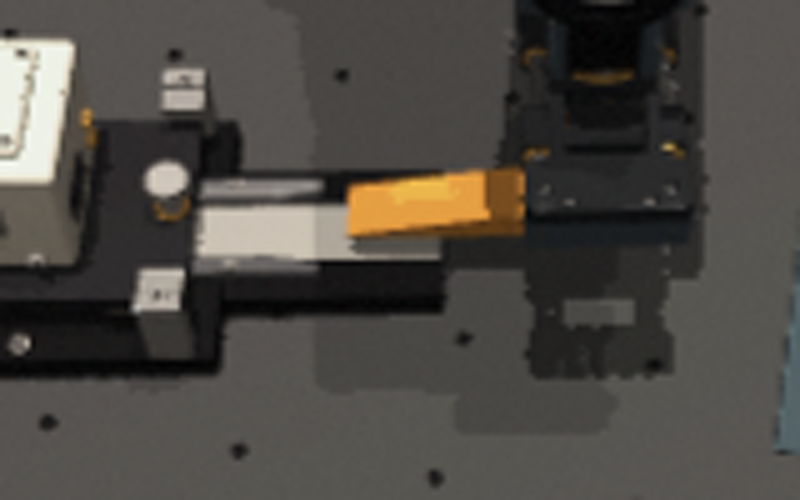

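View pics/w5.png

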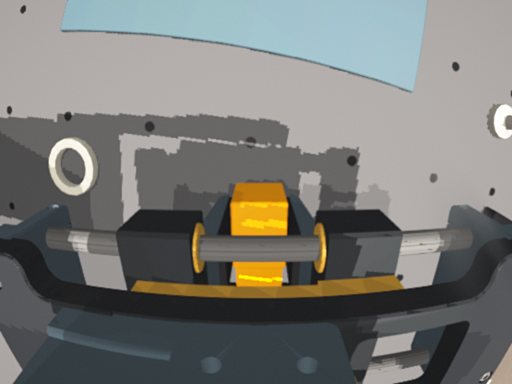

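Run:
```python
from h import *
C=lambda x,y:(215+x/6-.417,130+y/6-.417)
th=np.radians(9.8);R=np.array([[np.cos(th),-np.sin(th)],[np.sin(th),np.cos(th)]]);o=np.array([584.7,-232.2])
loc=lambda X:(R.T@(X[:2]-o)).round(1)
for nm,p,z in(("tipU",(408,179),41),("tipL",(412,254),41),("strU",(576,155),20),("strL",(590,231),20),("strU2",(430,176),20),("strL2",(430,258),20),("railU",(432,148),28),("railL",(457,272),28),("backU",(302,193),52),("backL",(314,265),52)):
    print("top",nm,loc(plane("top",C(*p),z)))
S=lambda x,y:(150+x/5-.4,170+y/5-.4)
for nm,p,z in(("tipU",(347,188),41),("tipL",(347,237),38),("strU",(204,207),20),("strL",(197,258),20),("railU",(323,181),28),("railL",(318,272),28)):
    print("scene",nm,loc(plane("scene",S(*p),z)))
```

```text
top tipU [ 15.3 164. ]
top tipL [-18.5 168.9]
top strU [16.4 84.3]
top strL [-19.4  85.3]
top strU2 [ 19.1 151.6]
top strL2 [-18.1 159.1]
top railU [ 30.  149.1]
top railL [-28.1 149.3]
top backU [ 15.5 212.6]
top backL [-17.3 213.5]
scene tipU [-11.4 166.3]
scene tipL [ 17.2 167.3]
scene strU [-14.6  88. ]
scene strL [17.4 87.1]
scene railU [-24.9 151.8]
scene railL [ 32.  152.1]
```

arm_command --pt "1 -0.001 0 0.015 0" --pt "1 -0.001 0 0.03 0" --pt "1 -0.001 0 0.033 0" --pt "1 -0.001 0 0.033 0" --pt "1 -0.001 0 0.033 0" --pt "1 -0.001 0 0.033 0"

```text
time_s: 6.83
ee_pos: [535.2, 58.5, 35.6]
ee_rot: [179.9, -0.1, 99.8]
force: [0.0, 1.0, -3.0]
gripper_width: 30.1
```

```bash
python3 go.py 534.5 58.5 33.6 99.8
```

```text
t 6.83 pos [535.2  58.5  35.6] rot [ 1.7993e+02 -1.2000e-01  9.9830e+01] F [ 0.01  0.99 -3.01] w 30.1
shares [ 0.0001 -0.0014  0.0041] turn 0.0006
```

arm_command --pt "1 0 -0.001 0.002 0" --pt "1 0 -0.001 0.004 0" --pt "1 -0.01 -0.001 0.004 0" --pt "1 -0.025 -0.001 0.004 0" --pt "1 -0.04 -0.001 0.004 0" --pt "1 -0.05 -0.001 0.004 0" --pt "1 -0.05 -0.001 0.004 0"

```text
time_s: 7.42
ee_pos: [539.3, 32.5, 33.6]
ee_rot: [179.9, -0.1, 99.7]
force: [-0.5, 0.0, -2.9]
gripper_width: 29.5
```

```bash
cat > loc.py <<'E'
from h import *
s=env.state();th=np.radians(9.8);R=np.array([[np.cos(th),-np.sin(th)],[np.sin(th),np.cos(th)]]);o=np.array([584.7,-232.2])
p=R.T@(s["ee_pos"][:2]-o);f=R.T@s["force"][:2]
print("t",round(s["time_s"],2),"tcp plinth x,y",p.round(2),"z",round(s["ee_pos"][2],2),"tip y",round(p[1]-130,1),"F plinth",f.round(2),"Fz",round(s["force"][2],2),"rot",s["ee_rot"].round(2),"tq",s["torque"].round(2),"w",round(s["gripper_width"],2))
E
python3 loc.py
```

```text
t 7.42 tcp plinth x,y [  0.35 268.54] z 33.61 tip y 138.5 F plinth [-0.48  0.12] Fz -2.89 rot [ 1.7992e+02 -1.0000e-01  9.9740e+01] tq [ 0.03 -0.09 -0.01] w 29.48
```

arm_command --pt "1 0 -0.001 0.001 0" --pt "1 0 -0.001 0.002 0" --pt "1 0 -0.001 0.002 0"

```text
time_s: 7.67
ee_pos: [539.2, 32.1, 33.2]
ee_rot: [179.9, -0.0, 99.8]
force: [-0.1, -1.0, 4.1]
gripper_width: 29.7
```

```bash
python3 loc.py
python3 - <<'E'
from h import *
t=env.grab_frame("top")[:,:,::-1];s=env.grab_frame("scene")[:,:,::-1]
crop(t,215,130,345,210,5,"pics/t6c.png");crop(s,150,170,310,270,5,"pics/s6c.png")
E
python3 loc.py
```

```text
t 7.67 tcp plinth x,y [1.8000e-01 2.6819e+02] z 33.23 tip y 138.2 F plinth [-0.29 -0.97] Fz 4.07 rot [ 1.7986e+02 -5.0000e-02  9.9770e+01] tq [-0.52  0.05 -0.01] w 29.74
t 7.77 tcp plinth x,y [1.5000e-01 2.6821e+02] z 33.2 tip y 138.2 F plinth [-1.25 -2.47] Fz 4.79 rot [ 1.7987e+02 -4.0000e-02  9.9790e+01] tq [-0.64 -0.01 -0.06] w 29.91
```

View pics/s6c.png

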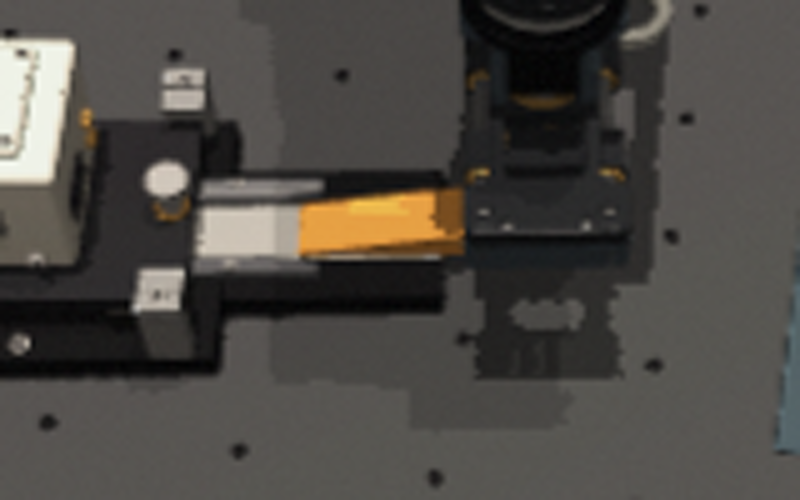

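View pics/t6c.png

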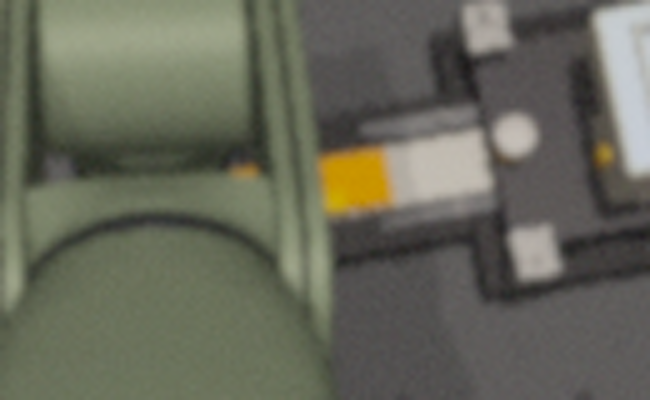

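arm_command --pt "1 -0.005 0 -0.0004 0" --pt "1 -0.015 0 -0.0004 0" --pt "1 -0.025 0 -0.0004 0" --pt "1 -0.035 0 -0.0004 0" --pt "1 -0.045 0 -0.0004 0" --pt "1 -0.05 0 -0.0004 0"

```text
time_s: 8.27
ee_pos: [543.7, 6.8, 33.4]
ee_rot: [179.9, -0.0, 99.7]
force: [-1.0, 1.3, 3.8]
gripper_width: 30.0
```

```bash
python3 loc.py
```

```text
t 8.27 tcp plinth x,y [  0.29 242.48] z 33.4 tip y 112.5 F plinth [-0.78  1.44] Fz 3.84 rot [ 1.7985e+02 -4.0000e-02  9.9750e+01] tq [ 0.27 -0.09 -0.03] w 29.95
```

arm_command --pt "1 -0.005 0 -0.0006 0" --pt "1 -0.015 0 -0.0006 0" --pt "1 -0.025 0 -0.0006 0" --pt "1 -0.035 0 -0.0006 0" --pt "1 -0.045 0 -0.0006 0" --pt "1 -0.055 0 -0.0006 0" --pt "1 -0.06 0 -0.0006 0" --pt "1 -0.06 0 -0.0006 0"

```text
time_s: 8.93
ee_pos: [548.9, -23.6, 33.6]
ee_rot: [179.9, -0.0, 99.7]
force: [-0.1, -0.2, -1.2]
gripper_width: 29.5
```

```bash
python3 loc.py
```

```text
t 8.93 tcp plinth x,y [  0.22 211.7 ] z 33.56 tip y 81.7 F plinth [-0.08 -0.16] Fz -1.22 rot [ 1.7985e+02 -2.0000e-02  9.9720e+01] tq [-0.03 -0.13 -0.05] w 29.48
```

arm_command --pt "1 -0.005 0 0 0" --pt "1 -0.012 0 0 0" --pt "1 -0.02 0 0 0" --pt "1 -0.028 0 0 0" --pt "1 -0.034 0 0 0" --pt "1 -0.034 0 0 0"

```text
time_s: 9.43
ee_pos: [552.0, -41.1, 33.6]
ee_rot: [179.8, 0.0, 99.7]
force: [-0.4, 0.3, 0.4]
gripper_width: 29.6
```

```bash
python3 loc.py
```

```text
t 9.43 tcp plinth x,y [  0.27 193.87] z 33.64 tip y 63.9 F plinth [-0.29  0.38] Fz 0.45 rot [1.7984e+02 1.0000e-02 9.9700e+01] tq [-0.1  -0.06 -0.01] w 29.63
```

arm_command --pt "1 -0.003 0 0 0" --pt "1 -0.006 0 0 0" --pt "1 -0.009 0 0 0" --pt "1 -0.012 0 0 0" --pt "1 -0.015 0 0 0" --pt "1 -0.018 0 0 0" --pt "1 -0.021 0 0 0" --pt "1 -0.024 0 0 0"

```text
time_s: 10.1
ee_pos: [553.7, -52.3, 33.6]
ee_rot: [179.9, -0.1, 99.7]
force: [-1.2, 5.1, 1.6]
gripper_width: 29.8
```

```bash
python3 loc.py
```

```text
t 10.1 tcp plinth x,y [4.0000e-02 1.8251e+02] z 33.58 tip y 52.5 F plinth [-0.36  5.27] Fz 1.62 rot [ 1.7987e+02 -7.0000e-02  9.9670e+01] tq [1.06 0.22 0.  ] w 29.78
```

arm_command --pt "1 -0.003 0 0 0" --pt "1 -0.006 0 0 0" --pt "1 -0.009 0 0 0" --pt "1 -0.012 0 0 0" --pt "1 -0.015 0 0 0" --pt "1 -0.018 0 0 0" --pt "1 -0.021 0 0 0" --pt "1 -0.024 0 0 0"

```text
time_s: 10.77
ee_pos: [555.5, -63.7, 33.6]
ee_rot: [179.9, -0.1, 99.7]
force: [-0.4, 5.6, 1.4]
gripper_width: 29.9
```

```bash
python3 loc.py
```

```text
t 10.77 tcp plinth x,y [-1.4000e-01  1.7099e+02] z 33.55 tip y 41.0 F plinth [0.52 5.57] Fz 1.35 rot [ 1.799e+02 -1.200e-01  9.966e+01] tq [ 0.95  0.1  -0.01] w 29.92
```

arm_command --pt "1 -0.003 0 0 0" --pt "1 -0.006 0 0 0" --pt "1 -0.009 0 0 0" --pt "1 -0.012 0 0 0" --pt "1 -0.015 0 0 0" --pt "1 -0.018 0 0 0" --pt "1 -0.021 0 0 0" --pt "1 -0.024 0 0 0"

```text
time_s: 11.43
ee_pos: [557.3, -75.5, 33.6]
ee_rot: [179.9, -0.1, 99.7]
force: [-0.6, 5.6, 1.4]
gripper_width: 30.0
```

```bash
python3 loc.py
```

```text
t 11.43 tcp plinth x,y [ -0.29 159.11] z 33.56 tip y 29.1 F plinth [0.38 5.62] Fz 1.43 rot [ 1.7992e+02 -1.4000e-01  9.9660e+01] tq [ 0.79  0.14 -0.01] w 29.97
```

arm_command --pt "1 -0.002 0 0 0" --pt "1 -0.004 0 0 0" --pt "1 -0.006 0 0 0" --pt "1 -0.008 0 0 0" --pt "1 -0.01 0 0 0" --pt "1 -0.012 0 0 0" --pt "1 -0.014 0 0 0" --pt "1 -0.016 0 0 0"

```text
time_s: 12.1
ee_pos: [558.7, -83.4, 33.6]
ee_rot: [179.9, -0.1, 99.7]
force: [-0.4, 4.1, 2.1]
gripper_width: 29.9
```

```bash
python3 loc.py
```

```text
t 12.1 tcp plinth x,y [ -0.32 151.04] z 33.55 tip y 21.0 F plinth [0.32 4.1 ] Fz 2.07 rot [ 1.7992e+02 -1.5000e-01  9.9660e+01] tq [0.82 0.16 0.02] w 29.89
```

arm_command --pt "1 -0.001 0 0 0" --pt "1 -0.002 0 0 0" --pt "1 -0.003 0 0 0" --pt "1 -0.004 0 0 0" --pt "1 -0.005 0 0 0" --pt "1 -0.006 0 0 0" --pt "1 -0.007 0 0 0" --pt "1 -0.008 0 0 0"

```text
time_s: 12.77
ee_pos: [559.3, -87.4, 33.5]
ee_rot: [179.9, -0.1, 99.7]
force: [-0.6, 4.4, 1.7]
gripper_width: 29.8
```

```bash
python3 loc.py
```

```text
t 12.77 tcp plinth x,y [ -0.36 147.03] z 33.53 tip y 17.0 F plinth [0.19 4.41] Fz 1.7 rot [ 1.7992e+02 -1.5000e-01  9.9660e+01] tq [ 0.82  0.06 -0.07] w 29.79
```

arm_command --pt "1 -0.001 0 0 0" --pt "1 -0.002 0 0 0" --pt "1 -0.003 0 0 0" --pt "1 -0.004 0 0 0" --pt "1 -0.005 0 0 0" --pt "1 -0.006 0 0 0" --pt "1 -0.007 0 0 0" --pt "1 -0.008 0 0 0"

```text
time_s: 13.43
ee_pos: [560.0, -91.4, 33.5]
ee_rot: [179.9, -0.1, 99.7]
force: [-1.8, 4.6, 1.1]
gripper_width: 29.9
```

```bash
python3 loc.py
```

```text
t 13.43 tcp plinth x,y [ -0.38 142.99] z 33.52 tip y 13.0 F plinth [-0.94  4.84] Fz 1.12 rot [ 1.7992e+02 -1.5000e-01  9.9660e+01] tq [ 0.79  0.07 -0.04] w 29.93
```

arm_command --pt "1 -0.001 0 0 0" --pt "1 -0.002 0 0 0" --pt "1 -0.003 0 0 0" --pt "1 -0.004 0 0 0" --pt "1 -0.005 0 0 0" --pt "1 -0.006 0 0 0" --pt "1 -0.006 0 0 0"

```text
time_s: 14.02
ee_pos: [560.6, -94.6, 33.6]
ee_rot: [179.9, -0.1, 99.7]
force: [-0.3, 3.7, 1.4]
gripper_width: 29.2
```

```bash
python3 loc.py
python3 - <<'E'
from h import *
s=env.grab_frame("scene")[:,:,::-1]
crop(s,90,160,250,270,5,"pics/s7c.png")
E
```

```text
t 14.02 tcp plinth x,y [ -0.36 139.75] z 33.55 tip y 9.7 F plinth [0.34 3.69] Fz 1.38 rot [ 1.7992e+02 -1.3000e-01  9.9660e+01] tq [ 0.7   0.13 -0.05] w 29.23
```

View pics/s7c.png

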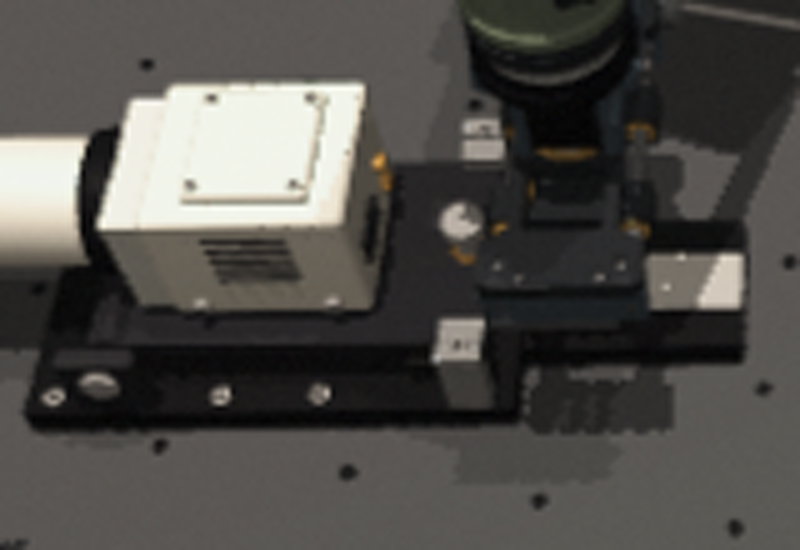

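The scene view shows the carrier rising. The gripper stays clear of the lugs and the knob (460,220). I'll continue slowly.

arm_command --pt "1 -0.001 0 0 0" --pt "1 -0.002 0 0 0" --pt "1 -0.003 0 0 0" --pt "1 -0.004 0 0 0" --pt "1 -0.005 0 0 0" --pt "1 -0.005 0 0 0"

```text
time_s: 14.57
ee_pos: [561.0, -97.2, 33.6]
ee_rot: [179.9, -0.1, 99.7]
force: [-0.5, 3.3, 1.9]
gripper_width: 29.6
```

```bash
python3 loc.py
```

```text
t 14.57 tcp plinth x,y [ -0.36 137.02] z 33.55 tip y 7.0 F plinth [0.02 3.31] Fz 1.91 rot [ 1.7992e+02 -1.1000e-01  9.9660e+01] tq [ 0.76  0.12 -0.01] w 29.57
```

arm_command --pt "1 -0.001 0 0 0" --pt "1 -0.002 0 0 0" --pt "1 -0.003 0 0 0" --pt "1 -0.004 0 0 0" --pt "1 -0.004 0 0 0"

```text
time_s: 14.98
ee_pos: [561.3, -99.2, 33.5]
ee_rot: [179.9, -0.1, 99.7]
force: [-0.8, 4.7, 2.2]
gripper_width: 29.9
```

```bash
python3 loc.py
```

```text
t 14.98 tcp plinth x,y [ -0.39 135.01] z 33.54 tip y 5.0 F plinth [-0.02  4.81] Fz 2.25 rot [ 1.7992e+02 -1.2000e-01  9.9650e+01] tq [ 0.92  0.14 -0.03] w 29.93
```

arm_command --pt "1 -0.0008 0 0 0" --pt "1 -0.0016 0 0 0" --pt "1 -0.0024 0 0 0" --pt "1 -0.0032 0 0 0" --pt "1 -0.0032 0 0 0"

```text
time_s: 15.4
ee_pos: [561.4, -99.9, 33.5]
ee_rot: [179.9, -0.2, 99.6]
force: [-1.4, 8.1, 2.2]
gripper_width: 29.7
```

```bash
python3 loc.py
```

```text
t 15.4 tcp plinth x,y [ -0.45 134.35] z 33.51 tip y 4.4 F plinth [-0.05  8.19] Fz 2.22 rot [179.94  -0.21  99.64] tq [1.21 0.03 0.02] w 29.71
```

arm_command --pt "1 -0.0008 0 0 0" --pt "1 -0.0016 0 0 0" --pt "1 -0.0024 0 0 0" --pt "1 -0.0032 0 0 0" --pt "1 -0.0032 0 0 0"

```text
time_s: 15.82
ee_pos: [561.4, -100.2, 33.5]
ee_rot: [179.9, -0.3, 99.6]
force: [-1.2, 9.0, 3.3]
gripper_width: 29.6
```

```bash
python3 loc.py
```

```text
t 15.82 tcp plinth x,y [ -0.45 134.01] z 33.53 tip y 4.0 F plinth [0.32 9.08] Fz 3.33 rot [179.95  -0.32  99.62] tq [1.39 0.11 0.07] w 29.58
```

arm_command --pt "1 -0.001 0 0 0" --pt "1 -0.002 0 0 0" --pt "1 -0.003 0 0 0" --pt "1 -0.004 0 0 0" --pt "1 -0.0045 0 0 0" --pt "1 -0.0045 0 0 0"

```text
time_s: 16.32
ee_pos: [561.5, -100.6, 33.5]
ee_rot: [180.0, -0.5, 99.6]
force: [-1.0, 11.2, 2.4]
gripper_width: 29.9
```

```bash
python3 loc.py
```

```text
t 16.32 tcp plinth x,y [ -0.47 133.66] z 33.55 tip y 3.7 F plinth [ 0.89 11.18] Fz 2.41 rot [179.96  -0.5   99.58] tq [1.8  0.13 0.03] w 29.9
```

arm_command --pt "1 -0.002 0 0 0" --pt "1 -0.003 0 0 0" --pt "1 -0.004 0 0 0" --pt "1 -0.005 0 0 0" --pt "1 -0.0054 0 0 0" --pt "1 -0.0054 0 0 0"

```text
time_s: 16.82
ee_pos: [561.6, -100.9, 33.6]
ee_rot: [180.0, -0.7, 99.5]
force: [-1.4, 12.9, 3.4]
gripper_width: 29.6
```

```bash
python3 loc.py
```

```text
t 16.82 tcp plinth x,y [ -0.44 133.32] z 33.55 tip y 3.3 F plinth [ 0.83 12.97] Fz 3.38 rot [179.98  -0.71  99.52] tq [2.03 0.1  0.08] w 29.64
```

arm_command --pt "1 -0.003 0 0 0" --pt "1 -0.001 0 0 0" --pt "1 0 0 0 0" --pt "1 0 0 0 0"

```text
time_s: 17.15
ee_pos: [561.6, -100.9, 33.5]
ee_rot: [180.0, -0.7, 99.5]
force: [0.3, 4.5, 1.5]
gripper_width: 29.8
```

```bash
python3 loc.py
```

```text
t 17.15 tcp plinth x,y [ -0.46 133.33] z 33.52 tip y 3.3 F plinth [1.04 4.43] Fz 1.49 rot [179.98  -0.71  99.53] tq [0.94 0.14 0.02] w 29.81
```

arm_command --pt "0.85 0 0 0 0" --pt "0.6 0 0 0 0" --pt "0.4 0 0 0 0" --pt "0.35 0 0 0 0" --pt "0.35 0 0 0 0" --pt "0.35 0 0 0 0"

```text
time_s: 17.65
ee_pos: [561.7, -101.4, 33.5]
ee_rot: [180.0, -0.7, 99.5]
force: [0.5, -1.2, -0.4]
gripper_width: 58.2
```

```bash
python3 loc.py; python3 snap.py w8
python3 - <<'E'
from h import *
s=env.grab_frame("scene")[:,:,::-1]
crop(s,90,160,250,270,5,"pics/s8c.png")
E
```

```text
t 17.65 tcp plinth x,y [ -0.41 132.84] z 33.5 tip y 2.8 F plinth [ 0.25 -1.27] Fz -0.44 rot [179.97  -0.68  99.52] tq [-0.03 -0.11  0.01] w 58.25
17.65 [ 561.7 -101.4   33.5] [179.97  -0.68  99.52] [ 0.14 -0.03  0.06  0.18  0.22  0.04] [ 0.46 -1.21 -0.44] 58.25
```

View pics/s8c.png

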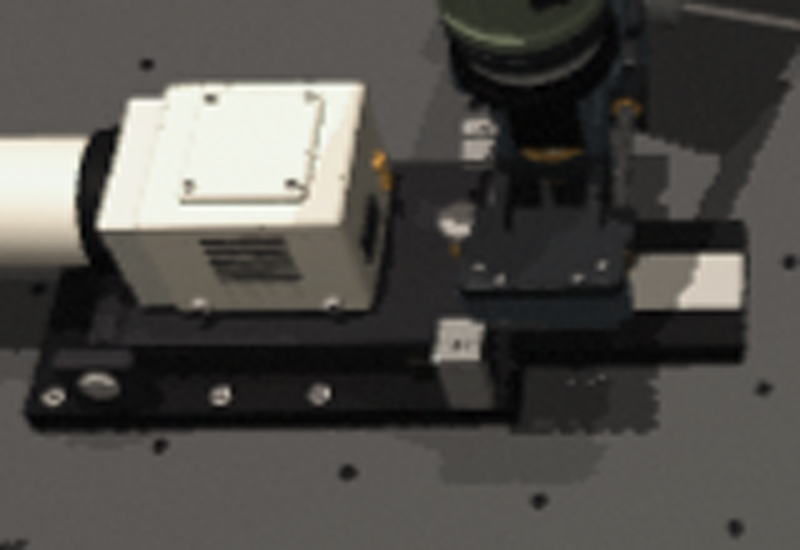

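View pics/w8.png

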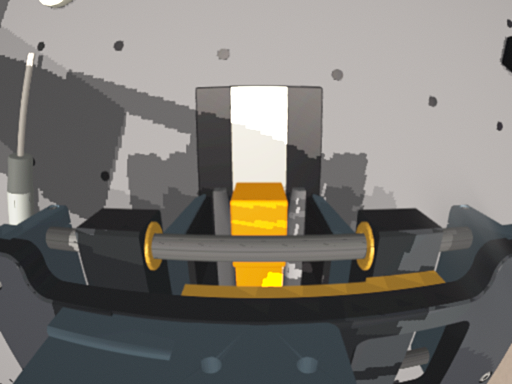

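Released. The heel (columns 232–288) sits between the rails and the fingers are open and clear of it. Next I raise, look, and then check snugness with a gentle push on the heel's back face.

arm_command --pt "0.35 0 0 -0.01 0" --pt "0.35 0 0 -0.04 0" --pt "0.35 0 0 -0.08 0" --pt "0.35 0.05 0 -0.14 0" --pt "0.35 0.12 0 -0.16 0" --pt "0.35 0.14 0 -0.16 0" --pt "0.6 0.14 0 -0.16 0" --pt "0.8 0.14 0 -0.16 0"

```text
time_s: 18.42
ee_pos: [549.9, -33.1, 114.2]
ee_rot: [180.0, -0.7, 99.6]
force: [-0.1, -0.5, 0.5]
gripper_width: 48.7
```

```bash
python3 loc.py; python3 snap.py w9
python3 - <<'E'
from h import *
s=env.grab_frame("scene")[:,:,::-1];t=env.grab_frame("top")[:,:,::-1]
crop(s,90,160,250,270,5,"pics/s9c.png");cv2.imwrite("pics/s9.png",s);cv2.imwrite("pics/t9.png",t)
E
```

```text
t 18.42 tcp plinth x,y [ -0.4  202.15] z 114.2 tip y 72.2 F plinth [-0.16 -0.51] Fz 0.46 rot [180.    -0.66  99.62] tq [-0.03 -0.12 -0.04] w 48.66
18.4167 [549.9 -33.1 114.2] [180.    -0.66  99.62] [-1.42  1.13  0.03 -0.14 -0.17 -0.09] [-0.07 -0.53  0.46] 48.66
```

View pics/s9c.png

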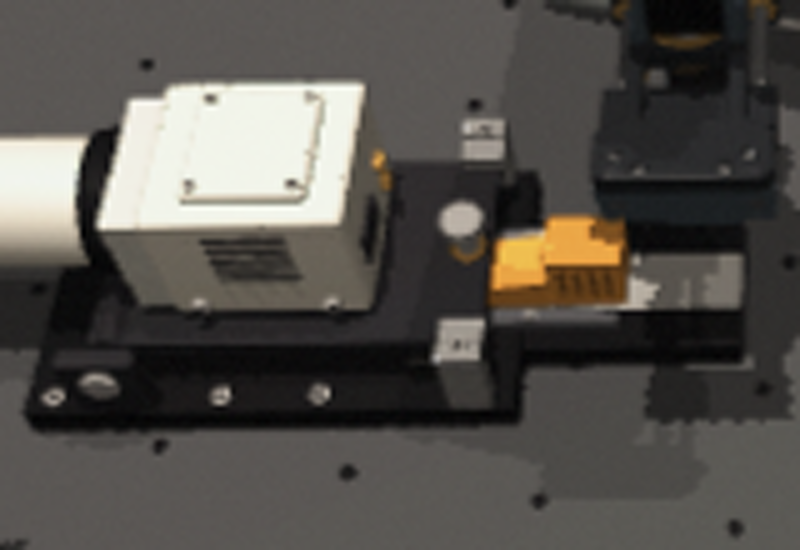

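View pics/w9.png

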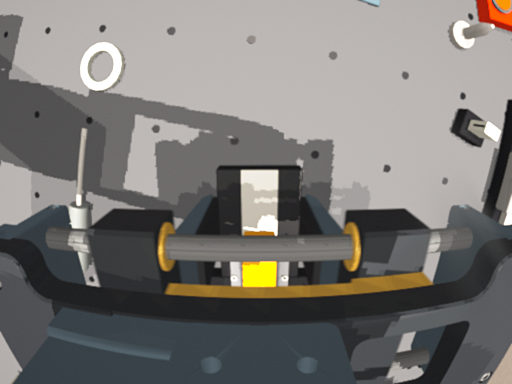

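The wedge sits straight in the channel and the heel is flat, in the scene crop at (555–625, 220–300). Now the check push, with fingers closed.

arm_command --pt "1 0 0 0.03 0" --pt "1 0 0 0.08 0" --pt "1 0 0 0.13 0" --pt "1 0 0 0.154 0" --pt "1 0 0 0.154 0" --pt "1 0 0 0.154 0" --pt "1 0 0 0.154 0"

```text
time_s: 19.15
ee_pos: [550.5, -33.8, 37.0]
ee_rot: [180.0, -0.7, 99.4]
force: [0.8, -0.5, 1.2]
gripper_width: 0.3
```

```bash
python3 loc.py
```

```text
t 19.15 tcp plinth x,y [4.0000e-02 2.0131e+02] z 37.04 tip y 71.3 F plinth [ 0.71 -0.67] Fz 1.17 rot [180.    -0.67  99.43] tq [ 0.02 -0.12  0.04] w 0.3
```

arm_command --pt "1 -0.01 0 0 0" --pt "1 -0.02 0 0 0" --pt "1 -0.03 0 0 0" --pt "1 -0.04 0 0 0" --pt "1 -0.046 0 0 0" --pt "1 -0.048 0 0 0" --pt "1 -0.05 0 0 0"

```text
time_s: 19.73
ee_pos: [554.6, -58.8, 36.8]
ee_rot: [180.0, -0.7, 99.4]
force: [0.1, 0.3, 0.6]
gripper_width: 0.6
```

```bash
python3 loc.py
```

```text
t 19.73 tcp plinth x,y [-1.6000e-01  1.7603e+02] z 36.81 tip y 46.0 F plinth [0.16 0.24] Fz 0.62 rot [180.    -0.67  99.41] tq [-0.   -0.08  0.05] w 0.58
```

arm_command --pt "1 -0.0015 0 0 0" --pt "1 -0.003 0 0 0" --pt "1 -0.0045 0 0 0" --pt "1 -0.006 0 0 0" --pt "1 -0.006 0 0 0"

```text
time_s: 20.15
ee_pos: [555.1, -61.7, 36.7]
ee_rot: [180.0, -0.7, 99.4]
force: [-0.1, -0.0, -0.1]
gripper_width: 0.7
```

```bash
python3 loc.py
```

```text
t 20.15 tcp plinth x,y [-1.7000e-01  1.7302e+02] z 36.72 tip y 43.0 F plinth [-0.11 -0.02] Fz -0.09 rot [180.    -0.67  99.41] tq [-0.03 -0.05  0.04] w 0.69
```

arm_command --pt "1 -0.001 0 0 0" --pt "1 -0.002 0 0 0" --pt "1 -0.003 0 0 0" --pt "1 -0.004 0 0 0" --pt "1 -0.005 0 0 0" --pt "1 -0.006 0 0 0" --pt "1 -0.006 0 0 0"

```text
time_s: 20.73
ee_pos: [555.1, -62.0, 36.8]
ee_rot: [-180.0, -0.9, 99.3]
force: [-1.4, 10.6, 1.9]
gripper_width: 0.3
```

```bash
python3 loc.py
```

```text
t 20.73 tcp plinth x,y [ -0.2  172.74] z 36.8 tip y 42.7 F plinth [ 0.41 10.73] Fz 1.9 rot [-179.98   -0.93   99.32] tq [1.7  0.04 0.02] w 0.33
```

arm_command --pt "1 -0.001 0 0 0" --pt "1 -0.002 0 0 0" --pt "1 -0.003 0 0 0" --pt "1 -0.003 0 0 0"

```text
time_s: 21.07
ee_pos: [555.2, -61.9, 36.9]
ee_rot: [-180.0, -1.1, 99.2]
force: [-0.6, 7.6, 2.1]
gripper_width: 0.6
```

```bash
python3 loc.py
```

```text
t 21.07 tcp plinth x,y [-1.3000e-01  1.7282e+02] z 36.87 tip y 42.8 F plinth [0.75 7.63] Fz 2.09 rot [-179.98   -1.1    99.25] tq [ 1.29 -0.09  0.04] w 0.55
```

arm_command --pt "1 -0.002 0 0 0" --pt "1 -0.003 0 0 0" --pt "1 -0.004 0 0 0" --pt "1 -0.005 0 0 0" --pt "1 -0.005 0 0 0" --pt "1 -0.005 0 0 0"

```text
time_s: 21.57
ee_pos: [555.1, -61.9, 36.9]
ee_rot: [-180.0, -1.4, 99.2]
force: [-0.7, 11.7, 2.4]
gripper_width: 0.5
```

```bash
python3 loc.py
```

```text
t 21.57 tcp plinth x,y [-1.6000e-01  1.7285e+02] z 36.93 tip y 42.9 F plinth [ 1.26 11.64] Fz 2.43 rot [-179.96   -1.36   99.15] tq [ 1.83 -0.08  0.07] w 0.45
```

At 11.6 N the wedge does not move (TCP y 172.8 both times), so it is snug. Backing off.

arm_command --pt "1 0 0 0 0" --pt "1 0.02 0 0 0" --pt "1 0.06 0 0 0" --pt "1 0.12 0 -0.04 0" --pt "1 0.18 0 -0.1 0" --pt "1 0.24 0 -0.18 0" --pt "1 0.28 0 -0.24 0" --pt "1 0.28 0 -0.24 0"

```text
time_s: 22.23
ee_pos: [536.5, 76.9, 166.7]
ee_rot: [179.3, -1.4, 99.3]
force: [0.5, -0.0, 0.5]
gripper_width: 0.6
```

```bash
python3 loc.py
python3 - <<'E'
from h import *
s=env.grab_frame("scene")[:,:,::-1];t=env.grab_frame("top")[:,:,::-1]
cv2.imwrite("pics/s10.png",s);cv2.imwrite("pics/t10.png",t)
crop(s,90,160,250,270,5,"pics/s10c.png")
s0=cv2.imread("pics/scene0.png");crop(s0,90,160,250,270,5,"pics/s0c.png")
cv2.imwrite("pics/cmp.png",np.vstack([cv2.resize(s0[160:270,60:260],None,fx=2.7,fy=2.7,interpolation=2),cv2.resize(s[160:270,60:260],None,fx=2.7,fy=2.7,interpolation=2)]))
E
```

```text
t 22.23 tcp plinth x,y [  5.11 312.82] z 166.68 tip y 182.8 F plinth [ 0.44 -0.08] Fz 0.54 rot [179.33  -1.37  99.33] tq [-0.04 -0.18 -0.07] w 0.64
```

View pics/cmp.png

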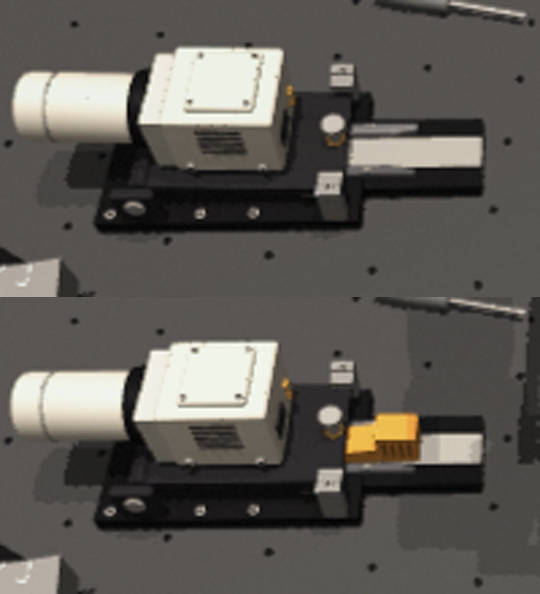

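View pics/t10.png

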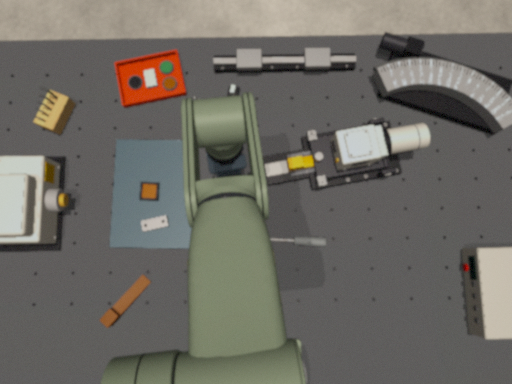

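View pics/s10.png

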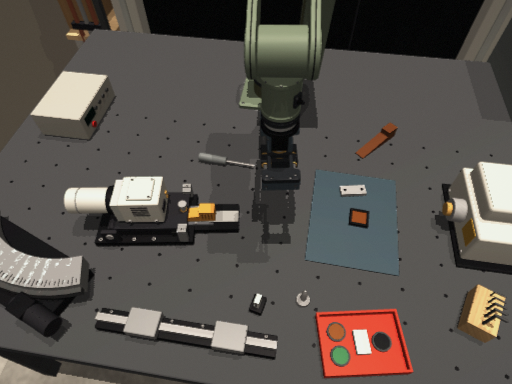

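The carrier and detector have risen and tilted level, the wedge is in the channel at scene (202,212), and the plinth and other parts have not moved. The sample ring is hidden behind the arm here; it was never approached. I'll let the arm settle, then hand in.

arm_command --pt "1 0 0 0 0" --pt "1 0 0 0 0" --pt "1 0 0 0 0" --pt "1 0 0 0 0"

```text
time_s: 22.67
ee_pos: [533.8, 73.5, 160.7]
ee_rot: [179.9, -1.3, 99.2]
force: [-0.7, -0.1, 0.6]
gripper_width: 0.4
```

```bash
python3 loc.py; python3 -c "
from workcell import env
print(env.job_done())"
```

```text
t 22.67 tcp plinth x,y [  1.83 309.88] z 160.66 tip y 179.9 F plinth [-0.65  0.05] Fz 0.58 rot [179.94  -1.29  99.21] tq [-0.03 -0.11 -0.03] w 0.37
the job is handed in; nothing more can be done
None
```

The gold wedge is in the channel under the foot screw, let go of, and holding the carrier up against its stop lugs. I handed the job in at about 22.7 s of the 58 s allowed; it reports no verdict.

- **Insertion:** I took the wedge by its heel and laid it on the bed with the thin end in the channel. It met the ball with the thin end about 11 to 23 mm past it. Lifting took 3 to 6 N. The push then climbed steeply from about 70 mm past the ball, and I stopped at 13.0 N, about 72 mm past. Part of that was my own downward pressure on the wedge, so the net push was roughly 12 N.
- **Snugness check:** after letting go, I pushed on the heel's back face with closed fingers, to 10.7 N and then 11.6 N, and the wedge did not move.
- **Last pictures:** the detector had risen, judged by eye against the first picture rather than measured. The wedge was straight in the channel, the plinth was where it had been, and the arm was clear, touching nothing.

**Not fully confirmed:**
- The tool tilted about 0.6° during the final gripped push. The wedge still lay flat afterwards.
- The sample ring was hidden behind the arm in the last pictures. I never went near it.
- The fixed cameras disagreed by up to 5 mm on positions, so I used the wrist camera's measurements.

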